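# Slide the drive carrier home in the storage unit

## Robot

A 7-joint arm with a two-finger parallel gripper is mounted at the origin on the work surface. World frame = base frame: x ahead of the robot, y to its left, z up, the work surface at z = 0. Lengths are in mm, angles in rad, forces in N, time in s.
With the tool pointing down it reaches from about 425 to 875 mm from the base axis. Payload 9.9 kg.
Tool frame: the origin (TCP) lies on the centre line of the jaws, within the pads' length; the fingertips stand 22 mm ahead of it and the grasp point (between the pads) lies 3 mm ahead of it (ctrl.finger_overhang is the distance from the TCP to the fingertips, in mm); z points along the fingers, y is the line along which they close (so a half turn about z gives the same grasp; the last joint's range is limited). The gripper opens to 85 mm and grips with 20 to 120 N. Pads are 22 mm wide; open, the fingers measure 114 mm over their backs; the gripper's body (76 mm by 85 mm) begins 54 mm behind the grasp point. The pads swing forward as they close: fully open they stand 13 mm farther back than shut.
Start: joints at [1.116, 0.576, 0.025, 1.437, -0.015, 1.129, -0.057], TCP at [244.598, -629.127, 253.289] pointing down, gripper open.
Joint ranges: [-2.76, 2.76], [-0.34, 2.15], [-1.52, 1.57], [0.19, 2.46], [-1.09, 4.23], [0.17, 1.99], [-2.82, 2.82]. Speed limits (rad/s): [2.22, 2.22, 3.01, 3.01, 3.14, 3.14, 3.14].

## Interface

Orientations are given as a unit quaternion [w, x, y, z].
In Python, from cell import ctrl, read_camera, get_calibration, finish_job gives the robot as it stands.
- The arm moves only by the shell command python3 -m creep 'ROWS' [FORCE]. ROWS is JSON, a list that holds one entry, the list of rows, each a list of 7 numbers: the opening in per cent of the stroke, from 0 (shut) to 100 (fully open), then the shift along the tool's x, y, z in mm, then the turn, a rotation vector about the tool's x, y, z in degrees. A call has 1 to 12 rows; each row shifts and turns the commanded pose from where the row before left it, along the tool's axes as they then stand; what a row does not reach is not made up. A row lasts 1/10 s, in which the tool goes at most 50 mm and 8.59 degrees, less where a joint would pass 70% of its speed; a pose out of reach is approached as far as the arm can. A call is refused whole if a number of a shift passes 50 or a number of a turn 8.59, either way. A call with a gripper value outside its range is refused whole. The fingers move at their own pace and stop on an object; FORCE is the grip in N (left out, the last holds). Time passes only in rows, so rows that do not move let the fingers close. It gives the time, the measured TCP pose, the force, the opening and the grip force at its end, in the units of the state.
- ctrl.get_state(): the state, without advancing time (a new reading comes with each control period).
- read_camera(name): name is "side" or "top"; returns the picture (384x512x3 uint8, red, green, blue); there is no depth.
- get_calibration(name): a dict with "mtx" (3x3 intrinsics, pixels), "k1" (the pictures are not rectified: a ray, as slopes to the right and down, at radius r is drawn at 1 + k1 r^2 times it, then the intrinsics apply), "rvec" (rotation vector, rad) and "tvec" (3), from world to camera coordinates, as OpenCV has them. Camera axes: x right, y down, z forward; pixel columns grow to the right and rows downward; lengths in mm; the calibration is good to about 2 mm. A picture is of the moment at which its call begins. get_calibration takes no time and is no camera call.
- finish_job(): hands the job in; it is judged then, once.
The state is a dict: "time_s": time; "joints": joint angles; "qvel": joint speeds; "joint_torque": joint torques, N m; "ee_pos": TCP position; "eef_rot": TCP orientation; "contact_force": force on the tool from outside, world axes, zero at the start; "ft_torque": the same for the moment, N m; "width": finger opening in mm; "finger_force": force on a finger pad.
Only numpy, scipy, OpenCV 4.12 (cv2) and the standard library are available. Lean on these libraries where they do the work, as an engineer would, in place of code of your own. Each camera call takes 0.05 s, during which the arm holds its last target. There are 200 camera calls.

## Task

Pick up the loaded drive carrier with the orange handle, bring its nose over the loading lip into the mouth of the black storage unit and slide it in, feeling for the side rails inside so that they line it up, until the connector at the back is pushed fully home against its stop; then let go. Slide gently and never force it (no more than about 20 N against the unit), and leave the grey-handled spare carrier and the other things on the desk where they are.

Things in the scene. Friction and masses are not known exactly. Their poses are not given: they have to be found in the camera images.
- carrier: Loaded drive carrier: flat tray with a silver drive and an ORANGE upright handle, about 0.32 kg. Body 130 long (own x) x 80 wide (y) x 22 high; a grey bezel as wide, 6 thick, 32 high, closes its rear; the handle is behind that. Origin: centre of the underside of the 130 mm body; +x points to the nose (enters the bay first), -x to the handle, z up
- carrier_grip (a point): Centre of the orange handle, the place to grip: an upright fin 40 long (along carrier x), 14 thick (y), from 4 to 62 mm above the carrier's underside. This point is 91 mm behind the carrier's origin (carrier x = -91, y = 0), 40 mm above the underside. Axes as the carrier's; close the fingers along y
- carrier_nose (a point): Middle of the lower front edge of the carrier's nose, 65 mm ahead of the carrier's origin, at underside height. Axes as the carrier's
- unit: Low black storage unit, fixed to the desk, 200 deep (own x) x 170 wide (y) x 70 high, with one bay. Origin: centre of its underside. Its mouth looks to own -x, so the carrier slides in along own +x. An aluminium loading lip, 130 wide, reaches 50 mm out in front of the mouth; its top and the bay floor are one level plane 8 mm above the desk
- mouth (a point): Middle of the mouth's lower edge, on the face (unit x = -100), 8 mm up. Axes as the unit's. Mouth 110 wide, 28 high. 8 mm inside stand two side rails 83 mm apart, whose ends flare out 4 mm a side over 13 mm; outside the flares flat flanges stop the nose dead. HIDDEN: the rails' centre line is parallel to the unit's but up to 10 mm to either side: search by feel
- connector (a joint): Travel of the connector slide at the bay's back, m: 0 untouched, 0.008 home on its hard stop; about 3 N of friction, stays where pushed. The nose meets it 102 mm behind the face and reaches the stop at 110 mm; HIDDEN: both up to 10 mm more or less (alike). At home the body's rear end stays 10 to 30 mm out of the face
- spare: Spare carrier, all black with a GREY handle, same shape and size as the loaded one; not to be moved. Origin and axes as the carrier's
- cup: Paper cup, 80 across, 95 high; leave alone. Origin: centre of its underside
- screwdriver: Red-handled screwdriver lying on the desk; leave alone
- tape: Roll of blue tape, 90 across, 24 high; leave alone. Origin: centre of its underside
- mouse: Black computer mouse, 100 x 58 x 32; leave alone. Origin: centre of its underside
- plugbox: Open cardboard box 120 x 90 x 45; leave alone. Origin: centre of its underside
- adapter: Black power adapter, 100 x 45 x 30; leave alone. Origin: centre of its underside

How it is judged (in metres and radians):
On the way, in this order (a step that is already met when the one before it is completed fails the run):
1. the orange-handled carrier's nose is in the mouth (over 15 mm behind the face, on the bay floor), the connector not yet touched (x of carrier_nose in the frame of unit between -0.085 and -0.01 m and y of carrier_nose in the frame of unit between -0.015 and 0.015 m and z of carrier_nose in the frame of unit between 0.004 and 0.014 m and value of joint connector below 0.002 m), for 0.1 s.
2. the carrier has pushed the connector home (value of joint connector above 0.0065 m and x of carrier_nose in the frame of unit between -0.006 and 0.026 m and y of carrier_nose in the frame of unit between -0.015 and 0.015 m and z of carrier_nose in the frame of unit between 0.004 and 0.014 m and angle between the x axis of carrier and the x axis of unit, either way round below 0.06 rad and angle between carrier's own z axis and vertical below 0.05 rad), for 0.2 s.
At the end, for the whole second after the job is handed in: The orange-handled carrier lies on the bay floor (within about 5 mm), in line with the bay (within 0.06 rad) and level (0.05 rad), has pushed the connector at least 6.5 mm of its 8 mm, is released and at rest (all of step 2 and linear speed of carrier below 0.01 m/s and contact force between the fingers and carrier below 0.1 N); the robot touches nothing.
It fails at once if the carrier is forced against the unit (over 30 N) (contact force between carrier and unit above 30 N).
It fails at once if the carrier is tipped (angle between carrier's own z axis and vertical above 0.5 rad).
It fails at once if the spare carrier or another bystander is moved by more than 15 mm (distance of any of spare, cup, screwdriver, tape, mouse, plugbox, adapter from where it was at the start of the episode above 0.015 m).
It also fails if it takes over 72 s, if anything falls off the work surface, if the arm or the gripper's body presses on something with over 40 N, if the wrist force passes 120 N, or if a joint passes its speed limit or range.

## Working session

There is one attempt and no reset: what is moved stays moved. The work goes in short steps, Python scripts to look and compute and a shell command to move; the robot and the scene stay as the last step left them, time stands still between calls to the robot, and variables do not carry over. Pictures are saved under pics/ and viewed, at most 10 in all, crops included, and the job is handed in when it is done.

```bash
mkdir -p pics; ls; cat > h.py <<'E'
import numpy as np, cv2, sys
from cell import ctrl, read_camera, get_calibration
from scipy.spatial.transform import Rotation as R
def snap(n,f): 
    im=read_camera(n); cv2.imwrite('pics/'+f,im[:,:,::-1]); return im
def cam(n):
    c=get_calibration(n); Rm=cv2.Rodrigues(np.array(c['rvec'],float))[0]; return np.array(c['mtx'],float),c['k1'],Rm,np.array(c['tvec'],float).ravel()
def dist(k1): return np.array([k1,0,0,0,0.])
def world(n,uv,z):
    K,k1,Rm,t=cam(n); p=cv2.undistortPoints(np.array(uv,float).reshape(-1,1,2),K,dist(k1)).reshape(-1,2)
    d=np.c_[p,np.ones(len(p))]@Rm; o=-Rm.T@t
    return o+d*((z-o[2])/d[:,2])[:,None]
def pix(n,P):
    K,k1,Rm,t=cam(n); return cv2.projectPoints(np.array(P,float).reshape(-1,1,3),cv2.Rodrigues(Rm)[0],t,K,dist(k1))[0].reshape(-1,2)
def st():
    s=ctrl.get_state(); print({k:np.round(s[k],3).tolist() for k in ('time_s','ee_pos','eef_rot','contact_force','ft_torque','width','finger_force')}); return s
E
python3 - <<'E'
from h import *
snap('top','t0.png');snap('side','s0.png');s=st();print(R.from_quat(np.roll(s['eef_rot'],-1)).as_matrix().round(3))
for n in('top','side'):
    K,k,Rm,t=cam(n);print(n,K[0,0],k,(-Rm.T@t).round())
E
```

```text
pics
{'time_s': 0.1, 'ee_pos': [244.451, -628.779, 252.523], 'eef_rot': [-0.001, 0.983, 0.184, -0.0], 'contact_force': [0.193, -0.242, -0.49], 'ft_torque': [-0.017, 0.041, -0.013], 'width': 85.85, 'finger_force': 0.0}
[[ 0.932  0.362 -0.001]
 [ 0.362 -0.932  0.001]
 [-0.    -0.001 -1.   ]]
top 472.5702036031141 -0.006447289609430084 [ 291.  -67. 1358.]
side 469.92341621274494 -0.19509376493570096 [-159.  873.  828.]
```

View pics/t0.png

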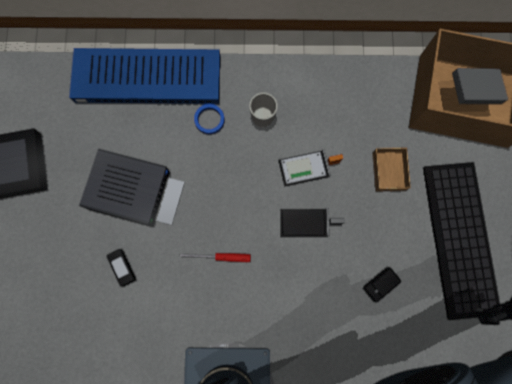

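View pics/s0.png

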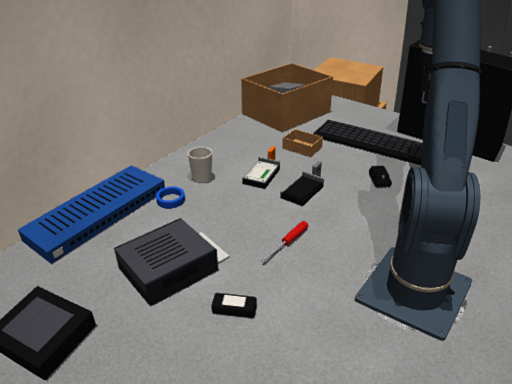

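The top view shows the carrier (303,168) with its orange handle at (336,159). The unit is at (125,187) with its lip at (171,201), and the spare is at (304,223). Next I'll enlarge the crops to pick out corners.

```bash
python3 - <<'E'
from h import *
im=cv2.imread('pics/t0.png')
a=cv2.resize(im[140:235,75:195],None,fx=6,fy=6,interpolation=cv2.INTER_CUBIC)
b=cv2.resize(im[143:193,272:352],None,fx=9,fy=9,interpolation=cv2.INTER_CUBIC)
for q,f,x0,y0 in((a,6,75,140),(b,9,272,143)):
    for x in range((x0//10+1)*10,x0+q.shape[1]//f,10):
        cv2.line(q,((x-x0)*f,0),((x-x0)*f,6),(0,255,255),1);cv2.putText(q,str(x),((x-x0)*f,16),0,.4,(0,255,255),1)
    for y in range((y0//10+1)*10,y0+q.shape[0]//f,10):
        cv2.line(q,(0,(y-y0)*f),(6,(y-y0)*f),(0,255,255),1);cv2.putText(q,str(y),(8,(y-y0)*f+4),0,.4,(0,255,255),1)
cv2.imwrite('pics/a.png',a);cv2.imwrite('pics/b.png',b)
E
```

```text
(no output)
```

View pics/a.png

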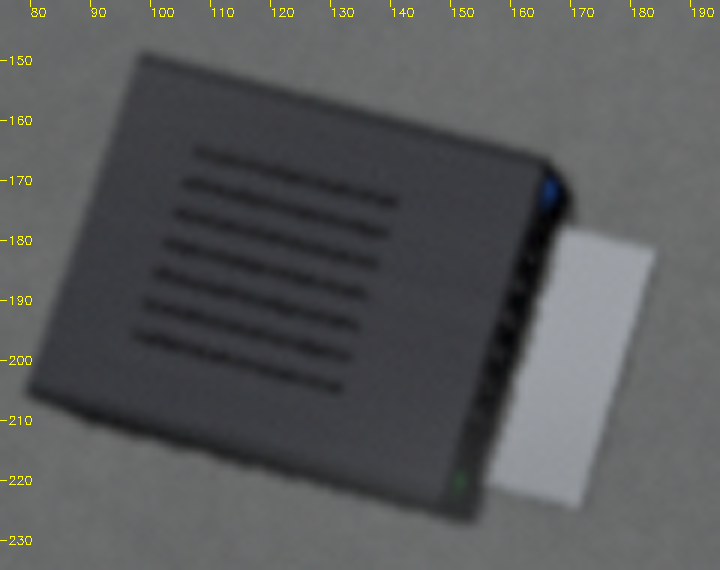

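View pics/b.png

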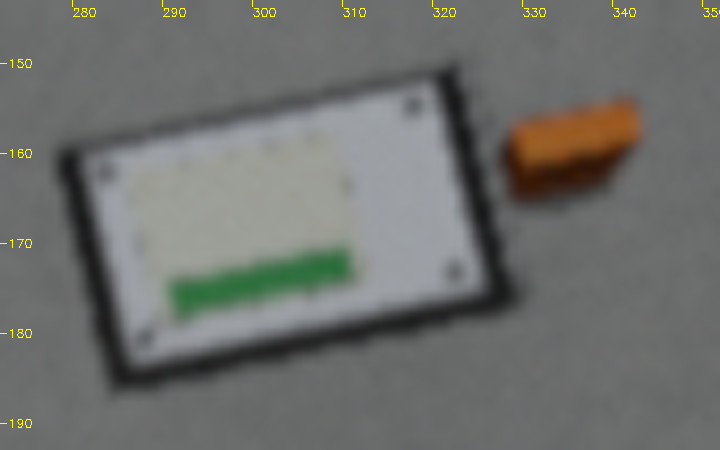

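```bash
cat > fit.py <<'E'
from h import *
from scipy.optimize import least_squares
def fit(loc,uv,x0,cam='top'):
    loc=np.array(loc,float);uv=np.array(uv,float)
    def P(p):
        c,s=np.cos(p[2]),np.sin(p[2]); return np.c_[p[0]+c*loc[:,0]-s*loc[:,1],p[1]+s*loc[:,0]+c*loc[:,1],loc[:,2]]
    r=least_squares(lambda p:(pix(cam,P(p))-uv).ravel(),x0,x_scale=[100,100,1],loss='soft_l1')
    return r.x,(pix(cam,P(r.x))-uv).round(1).tolist()
E
python3 - <<'E'
from fit import *
c,r=fit([(65,-40,22),(65,40,22),(-71,-40,32),(-71,40,32),(-71,-7,62),(-111,-7,62),(-111,7,62),(-71,7,62)],
 [(278.7,160),(284,186.3),(322.5,150.2),(328.5,177),(328.5,157.3),(341.7,153.8),(342.7,158),(330,161.7)],[500,-150,1.57]);print(c,r)
u,r=fit([(100,-85,70),(100,85,70),(-100,-85,70),(-100,85,70),(-150,-65,8),(-150,65,8),(-100,85,0)],
 [(98.2,148.8),(79.8,206),(166,166.5),(148.5,223.5),(183.5,181.5),(171,224.3),(154,227)],[500,300,1.5]);print(u,r)
def T(p,l): 
    a,b=np.cos(p[2]),np.sin(p[2]);return [p[0]+a*l[0]-b*l[1],p[1]+b*l[0]+a*l[1]]
print('grip',T(c,(-91,0)),'mouth',T(u,(-100,0)),np.degrees([c[2],u[2]]))
s=st();print(pix('side',[T(c,(-91,0))+[62],T(u,(-150,-65))+[8],T(u,(-150,65))+[8],T(u,(-100,85))+[70],T(u,(-100,-85))+[70],T(c,(65,-40))+[22],T(c,(65,40))+[22]]).round(1))
E
```

```text
[ 617.46034648 -209.70842463    1.80442697] [[-0.9, 0.1], [0.2, 0.0], [1.0, -1.0], [1.9, -1.6], [-0.6, -0.0], [-0.1, 0.5], [0.1, 1.0], [-0.8, 0.3]]
[550.20379831 296.04773327   1.32960004] [[-0.2, -0.3], [-0.9, 0.1], [0.0, -0.8], [-0.1, 0.7], [0.8, -0.0], [0.8, 0.1], [-0.3, 0.1]]
grip [np.float64(638.5278514881576), np.float64(-298.23616171137087)] mouth [np.float64(526.3173532502929), np.float64(198.94244122770579)] [103.38604956  76.18047099]
{'time_s': 0.1, 'ee_pos': [244.451, -628.779, 252.523], 'eef_rot': [-0.001, 0.983, 0.184, -0.0], 'contact_force': [0.193, -0.242, -0.49], 'ft_torque': [-0.017, 0.041, -0.013], 'width': 85.85, 'finger_force': 0.0}
[[271.3 148.5]
 [201.1 231.6]
 [229.1 255.2]
 [217.  249. ]
 [180.  217.5]
 [242.1 178.5]
 [265.1 183.6]]
```

```bash
python3 - <<'E'
import cv2
im=cv2.imread('pics/s0.png')
a=cv2.resize(im[140:305,110:330],None,fx=3.6,fy=3.6,interpolation=cv2.INTER_CUBIC)
cv2.imwrite('pics/c.png',a)
E
```

```text
(no output)
```

View pics/c.png

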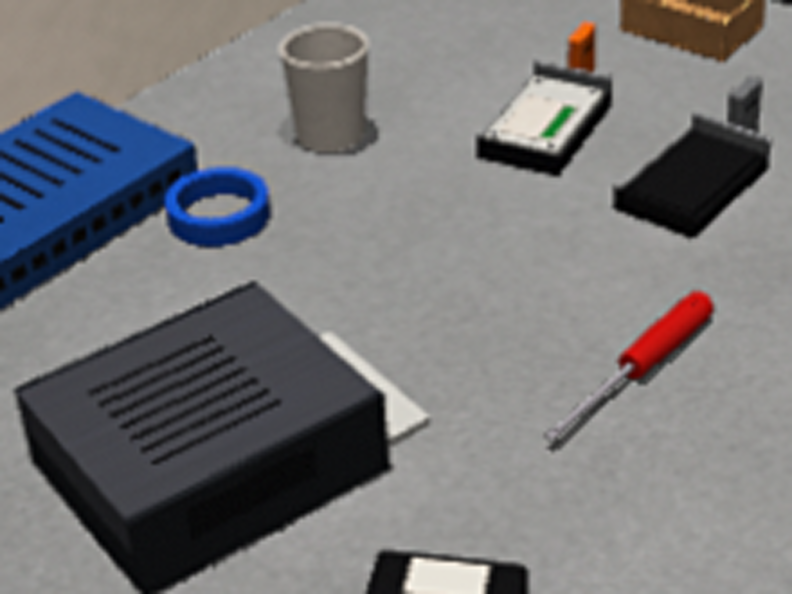

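The side view agrees with the top-view fit: the lip corner is at (229,255) and the orange handle top at (271.5,148), both within 1 px. I'll move above the handle.

```bash
python3 -m creep '[[[100,40,-13.8,0,0,0,0],[100,40.6,-13.8,0,0,0,0],[100,40.6,-13.8,0,0,0,0],[100,40.6,-13.8,0,0,0,0],[100,40.6,-13.8,0,0,0,0],[100,40.6,-13.8,0,0,0,0],[100,40.6,-13.8,0,0,0,0],[100,40.6,-13.8,0,0,0,0],[100,40.6,-13.8,0,0,0,0],[100,40.6,-13.8,0,0,0,0],[100,40.6,-13.8,0,0,0,0],[100,40.6,-13.8,0,0,0,0]]]' 110
python3 -m creep '[[[100,0,0,0,0,0,-8.2],[100,0,0,0,0,0,-8.2],[100,0,0,0,0,0,-8.2],[100,0,0,0,0,0,-8.2],[100,0,0,0,0,0,-8.2],[100,0,0,0,0,0,-8.2],[100,0,0,0,0,0,-8.2],[100,0,0,0,0,0,-8.2],[100,0,0,0,0,0,-8.2],[100,0,0,0,0,0,-8.2],[100,0,0,0,0,0,0],[100,0,0,0,0,0,0]]]'
cat > go.py <<'E'
from h import *
# python3 go.py x y z yawdeg(of carrier): shift in tool axes to get there
s=st(); M=R.from_quat(np.roll(s['eef_rot'],-1)).as_matrix(); a=list(map(float,sys.argv[1:]))
d=M.T@(np.array(a[:3])-s['ee_pos']); yaw=np.degrees(np.arctan2(M[1,1],M[0,1]))+90
print('tool shift',d.round(1),'tool-z turn',round(-(a[3]-yaw),2),'M',M.round(3).tolist(),'j',np.round(s['joints'],2))
E
python3 go.py 638.5 -298.2 43 103.4
```

```text
time_s: 1.3
ee_pos: [639.1, -297.1, 252.9]
eef_rot: [-0.0, 0.983, 0.184, -0.0]
contact_force: [-0.6, -0.9, 0.7]
width: 85.5
finger_force: 0.0
time_s: 2.5
ee_pos: [637.9, -298.6, 252.9]
eef_rot: [-0.0, 0.623, 0.783, 0.0]
contact_force: [-0.0, 0.3, -0.2]
width: 85.1
finger_force: 0.0
{'time_s': 2.5, 'ee_pos': [637.908, -298.588, 252.898], 'eef_rot': [-0.0, 0.623, 0.783, 0.0], 'contact_force': [-0.033, 0.304, -0.231], 'ft_torque': [0.046, 0.037, -0.025], 'width': 85.13, 'finger_force': 0.0}
tool shift [1.000e-01 8.000e-01 2.099e+02] tool-z turn -0.41 M [[-0.225, 0.974, -0.001], [0.974, 0.225, 0.0], [0.001, -0.0, -1.0]] j [ 0.57  0.64 -0.37  1.34  0.23  1.21  0.41]
```

```bash
python3 -m creep '[[[100,0,0.8,30,0,0,-0.4],[100,0,0,30,0,0,0],[100,0,0,30,0,0,0],[100,0,0,30,0,0,0],[100,0,0,25,0,0,0],[100,0,0,20,0,0,0],[100,0,0,20,0,0,0],[100,0,0,15,0,0,0],[100,0,0,10,0,0,0],[100,0,0,0,0,0,0],[100,0,0,0,0,0,0]]]' 110
python3 -m creep '[[[0,0,0,0,0,0,0],[0,0,0,0,0,0,0],[0,0,0,0,0,0,0],[0,0,0,0,0,0,0],[0,0,0,0,0,0,0],[0,0,0,0,0,0,0],[0,0,0,0,0,0,0],[0,0,0,0,0,0,0],[0,0,0,0,0,0,0],[0,0,0,0,0,0,0]]]' 110
python3 go.py 638.5 -298.2 43 103.4
```

```text
time_s: 3.6
ee_pos: [639.3, -298.3, 43.8]
eef_rot: [0.0, 0.618, 0.786, 0.0]
contact_force: [1.0, 0.2, 0.3]
width: 85.5
finger_force: 0.0
time_s: 4.6
ee_pos: [639.4, -298.3, 43.7]
eef_rot: [0.0, 0.618, 0.786, 0.0]
contact_force: [1.0, -1.0, 5.2]
width: 12.8
finger_force: 106.8
{'time_s': 4.6, 'ee_pos': [639.37, -298.291, 43.736], 'eef_rot': [0.0, 0.618, 0.786, 0.0], 'contact_force': [1.04, -0.961, 5.223], 'ft_torque': [0.111, -0.153, -0.037], 'width': 12.825, 'finger_force': 106.845}
tool shift [ 0.3 -0.8  0.7] tool-z turn 0.25 M [[-0.236, 0.972, 0.001], [0.972, 0.236, -0.0], [-0.0, 0.001, -1.0]] j [ 0.55  0.84 -0.32  1.54  0.33  0.81  0.34]
```

```bash
python3 -m creep '[[[0,0,0,-6,0,0,0],[0,0,0,-12,0,0,0],[0,0,0,-20,0,0,0],[0,0,0,-20,0,0,0],[0,0,0,-16,0,0,0],[0,0,0,-6,0,0,0],[0,0,0,0,0,0,0],[0,0,0,0,0,0,0]]]'
python3 go.py 473.5 -15.7 123.7 76.2
```

```text
time_s: 5.4
ee_pos: [638.4, -298.2, 122.6]
eef_rot: [-0.001, 0.618, 0.786, -0.0]
contact_force: [0.2, -0.1, -3.4]
width: 13.0
finger_force: 106.8
{'time_s': 5.4, 'ee_pos': [638.378, -298.158, 122.551], 'eef_rot': [-0.001, 0.618, 0.786, -0.0], 'contact_force': [0.162, -0.101, -3.389], 'ft_torque': [-0.265, -0.061, 0.058], 'width': 13.016, 'finger_force': 106.835}
tool shift [313.4 -93.6  -0.9] tool-z turn 27.45 M [[-0.236, 0.972, -0.001], [0.972, 0.236, 0.0], [0.001, -0.001, -1.0]] j [ 0.56  0.75 -0.35  1.49  0.29  0.96  0.37]
```

```bash
python3 -m creep '[[[0,15,-4.5,0,0,0,0],[0,28,-8.3,0,0,0,0],[0,28,-8.4,0,0,0,0],[0,28,-8.4,0,0,0,0],[0,28,-8.4,0,0,0,0],[0,28,-8.4,0,0,0,0],[0,28,-8.4,0,0,0,0],[0,28,-8.4,0,0,0,0],[0,28,-8.4,0,0,0,0],[0,28,-8.4,0,0,0,0],[0,28,-8.4,0,0,0,0],[0,18.4,-5.2,0,0,0,0]]]'
python3 -m creep '[[[0,0,0,0,0,0,4],[0,0,0,0,0,0,6],[0,0,0,0,0,0,7],[0,0,0,0,0,0,6],[0,0,0,0,0,0,4.4],[0,0,0,0,0,0,0],[0,0,0,0,0,0,0],[0,0,0,0,0,0,0]]]'
python3 go.py 473.5 -15.7 60 76.2
python3 - <<'E'
from h import *
im=snap('top','t1.png')[:,:,::-1];im2=snap('side','s1.png')[:,:,::-1]
a=cv2.resize(im[135:285,70:270],(800,600),interpolation=cv2.INTER_CUBIC)
cv2.imwrite('pics/t1c.png',a)
cv2.imwrite('pics/s1c.png',cv2.resize(im2[150:300,120:320],(800,600),interpolation=cv2.INTER_CUBIC))
E
```

```text
time_s: 6.6
ee_pos: [472.2, -14.1, 122.7]
eef_rot: [-0.001, 0.617, 0.787, -0.0]
contact_force: [0.7, 0.3, -3.5]
width: 12.7
finger_force: 106.9
time_s: 7.4
ee_pos: [473.8, -15.8, 123.0]
eef_rot: [-0.0, 0.786, 0.618, -0.0]
contact_force: [0.3, -0.6, -2.8]
width: 12.7
finger_force: 106.9
{'time_s': 7.4, 'ee_pos': [473.773, -15.805, 123.016], 'eef_rot': [-0.0, 0.786, 0.618, -0.0], 'contact_force': [0.319, -0.591, -2.766], 'ft_torque': [-0.174, 0.042, 0.031], 'width': 12.678, 'finger_force': 106.9}
tool shift [ 0.  -0.2 63. ] tool-z turn 0.15 M [[0.236, 0.972, -0.001], [0.972, -0.236, 0.0], [-0.0, -0.001, -1.0]] j [ 0.08  0.47 -0.21  2.11  0.17  0.58 -0.48]
```

View pics/t1c.png

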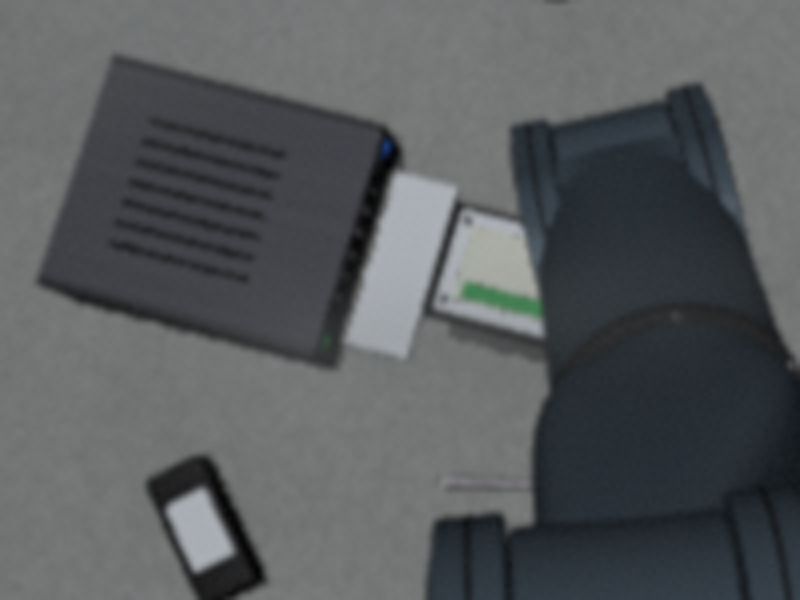

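View pics/s1c.png

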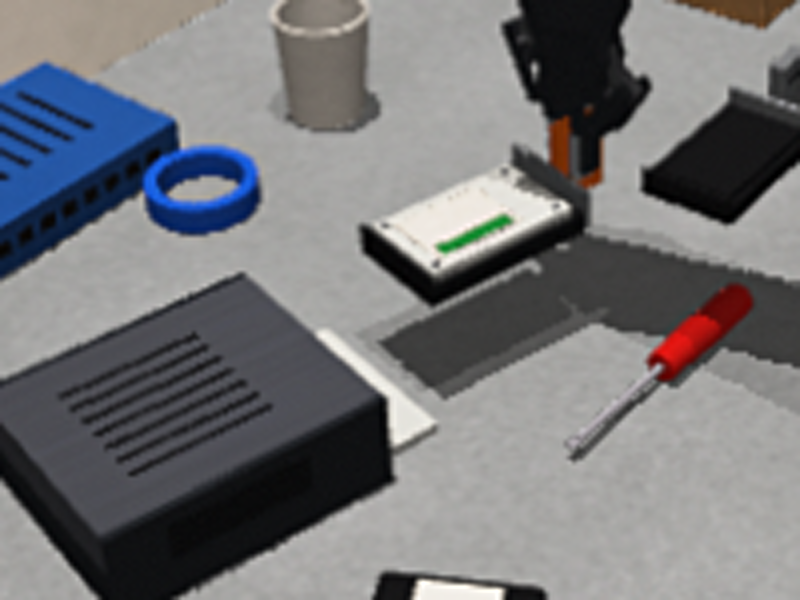

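The carrier is level and held. In the top view the nose corners are at (184.5,185.8) and (177.5,213), and in the side view at (210.5,206.5) and (229,219.5). I'll compare these with the predicted positions.

```bash
python3 - <<'E'
from h import *
a=np.radians(76.35);c,s=np.cos(a),np.sin(a)
P=[(473.8+c*156-s*y,-15.8+s*156+c*y,79.3+22) for y in(-40,40)]
print(pix('top',P),pix('side',P))
print('top at z101.3',world('top',[(184.5,185.8),(177.5,213)],101.3),P)
E
```

```text
[[182.20403048 184.40065418]
 [174.02616432 212.69599288]] [[208.52040078 206.4601083 ]
 [226.60088014 220.27075461]]
top at z101.3 [[545.68146532 119.97541588 101.3       ]
 [471.02729368 135.88200121 101.3       ]] [(np.float64(549.4846914452366), np.float64(126.35423834989699), 101.3), (np.float64(471.7442570208276), np.float64(145.23345590529806), 101.3)]
```

```bash
cat > chk.py <<'E'
# exit 1 if the outside force (carrier weight removed) passes the limit
from h import *
s=ctrl.get_state(); f=np.array(s['contact_force'])+[0,0,3.1]
c,sn=np.cos(np.radians(76.2)),np.sin(np.radians(76.2)); d=np.array(s['ee_pos'])[:2]-[550.2,296.05]
u=np.array([[c,sn],[-sn,c]]); q=u@d; M=R.from_quat(np.roll(s['eef_rot'],-1)).as_matrix()
print('t%.1f nose_u x %.1f y %.1f z %.1f | F_u x %.1f y %.1f z %.1f | Tz %.2f | yaw %.2f pitch %.2f'%(s['time_s'],q[0]+156,q[1],s['ee_pos'][2]-43.7,*(u@f[:2]),f[2],s['ft_torque'][2],np.degrees(np.arctan2(M[1,0],M[0,0])),np.degrees(M[2,0])),flush=True)
sys.exit(int(np.linalg.norm(f)>float(sys.argv[1])))
E
cat > /tmp/x; python3 -m creep '[[[0,0,0,10,0,0,0.1],[0,0,0,15,0,0,0],[0,0,0,15,0,0,0],[0,0,0,12,0,0,0],[0,0,0,8,0,0,0],[0,0,0,6,0,0,0],[0,0,0,3,0,0,0],[0,0,0,0,0,0,0],[0,0,0,0,0,0,0]]]' >/dev/null; python3 chk.py 6 &&
python3 -m creep '[[[0,5,0,0,0,0,0],[0,10,0,0,0,0,0],[0,10,0,0,0,0,0],[0,5,0,0,0,0,0],[0,0,0,0,0,0,0],[0,0,0,0,0,0,0]]]' >/dev/null; python3 chk.py 6 &&
python3 -m creep '[[[0,5,0,0,0,0,0],[0,8,0,0,0,0,0],[0,8,0,0,0,0,0],[0,6,0,0,0,0,0],[0,0,0,0,0,0,0],[0,0,0,0,0,0,0]]]' >/dev/null; python3 chk.py 6
```

```text
t8.4 nose_u x -165.0 y -0.6 z 10.9 | F_u x -0.2 y -0.2 z -0.2 | Tz -0.01 | yaw 76.15 pitch 0.01
t9.0 nose_u x -134.9 y -0.3 z 10.6 | F_u x 0.1 y 0.5 z -1.3 | Tz 0.02 | yaw 76.17 pitch -0.01
t9.6 nose_u x -107.9 y -0.3 z 10.6 | F_u x -0.7 y -0.4 z -0.4 | Tz -0.01 | yaw 76.17 pitch -0.01
```

```bash
python3 -m creep '[[[0,0,0,1,0,0,0],[0,0,0,0,0,0,0]]]' >/dev/null; python3 chk.py 3 &&
python3 -m creep '[[[0,0,0,1,0,0,0],[0,0,0,0,0,0,0]]]' >/dev/null; python3 chk.py 3 &&
python3 -m creep '[[[0,0,0,0.5,0,0,0],[0,0,0,0,0,0,0]]]' >/dev/null; python3 chk.py 3 &&
python3 -m creep '[[[0,0,0,0.5,0,0,0],[0,0,0,0,0,0,0]]]' >/dev/null; python3 chk.py 3 &&
python3 -m creep '[[[0,0,0,0.5,0,0,0],[0,0,0,0,0,0,0]]]' >/dev/null; python3 chk.py 3
```

```text
t9.8 nose_u x -108.4 y -0.4 z 9.5 | F_u x 0.2 y 0.4 z -0.1 | Tz 0.01 | yaw 76.12 pitch -0.02
t10.0 nose_u x -108.2 y -0.4 z 8.5 | F_u x -0.4 y -1.0 z 0.1 | Tz -0.04 | yaw 76.13 pitch -0.01
t10.2 nose_u x -108.1 y -0.5 z 8.1 | F_u x -0.9 y -0.5 z 2.1 | Tz 0.06 | yaw 76.14 pitch -0.00
t10.4 nose_u x -108.2 y -0.5 z 7.7 | F_u x -2.2 y 1.3 z 4.7 | Tz -0.01 | yaw 76.13 pitch -0.01
t10.4 nose_u x -108.2 y -0.5 z 7.7 | F_u x -2.2 y 1.3 z 4.7 | Tz -0.01 | yaw 76.13 pitch -0.01
```

```bash
m(){ :; }; python3 -m creep '[[[0,4,0,-0.4,0,0,0],[0,0,0,0,0,0,0]]]' >/dev/null; python3 chk.py 6 &&
python3 -m creep '[[[0,3,0,0,0,0,0],[0,0,0,0,0,0,0]]]' >/dev/null; python3 chk.py 6 &&
python3 -m creep '[[[0,2,0,0,0,0,0],[0,0,0,0,0,0,0]]]' >/dev/null; python3 chk.py 6 &&
python3 -m creep '[[[0,2,0,0,0,0,0],[0,0,0,0,0,0,0]]]' >/dev/null; python3 chk.py 6 &&
python3 -m creep '[[[0,2,0,0,0,0,0],[0,0,0,0,0,0,0]]]' >/dev/null; python3 chk.py 6 &&
python3 -m creep '[[[0,2,0,0,0,0,0],[0,0,0,0,0,0,0]]]' >/dev/null; python3 chk.py 6 &&
python3 -m creep '[[[0,2,0,0,0,0,0],[0,0,0,0,0,0,0]]]' >/dev/null; python3 chk.py 6 &&
python3 -m creep '[[[0,2,0,0,0,0,0],[0,0,0,0,0,0,0]]]' >/dev/null; python3 chk.py 6 &&
python3 -m creep '[[[0,2,0,0,0,0,0],[0,0,0,0,0,0,0]]]' >/dev/null; python3 chk.py 6 &&
python3 -m creep '[[[0,2,0,0,0,0,0],[0,0,0,0,0,0,0]]]' >/dev/null; python3 chk.py 6
```

```text
t10.6 nose_u x -103.1 y -0.6 z 8.1 | F_u x 0.8 y -0.4 z -0.2 | Tz -0.04 | yaw 76.18 pitch 0.04
t10.8 nose_u x -100.3 y -0.5 z 8.0 | F_u x 1.0 y 0.3 z 1.1 | Tz 0.02 | yaw 76.18 pitch 0.03
t11.0 nose_u x -98.7 y -0.5 z 8.0 | F_u x 0.2 y 0.1 z 1.1 | Tz 0.02 | yaw 76.16 pitch 0.01
t11.2 nose_u x -96.8 y -0.5 z 8.0 | F_u x 0.2 y -0.5 z 2.3 | Tz 0.01 | yaw 76.15 pitch 0.01
t11.4 nose_u x -94.7 y -0.5 z 8.0 | F_u x -0.1 y -0.5 z 2.0 | Tz -0.05 | yaw 76.16 pitch 0.01
t11.6 nose_u x -92.7 y -0.5 z 8.0 | F_u x 0.0 y -0.4 z 1.6 | Tz -0.06 | yaw 76.16 pitch 0.02
t11.8 nose_u x -90.7 y -0.5 z 8.0 | F_u x -0.6 y 0.6 z 1.8 | Tz -0.00 | yaw 76.16 pitch 0.02
t12.0 nose_u x -88.7 y -0.5 z 8.0 | F_u x 0.8 y -0.4 z 2.5 | Tz -0.02 | yaw 76.16 pitch 0.01
t12.2 nose_u x -88.5 y -0.1 z 8.0 | F_u x -5.0 y 1.8 z 5.4 | Tz -0.05 | yaw 76.06 pitch -0.12
t12.2 nose_u x -88.5 y -0.1 z 8.0 | F_u x -5.0 y 1.8 z 5.4 | Tz -0.05 | yaw 76.06 pitch -0.12
```

```bash
python3 -m creep '[[[0,-2.5,0,0,0,0,0],[0,0,-3,-0.2,0,0,0],[0,0,0,0,0,0,0]]]' >/dev/null; python3 chk.py 6 &&
python3 -m creep '[[[0,2,0,0,0,0,0],[0,0,0,0,0,0,0]]]' >/dev/null; python3 chk.py 6 &&
python3 -m creep '[[[0,1.5,0,0,0,0,0],[0,0,0,0,0,0,0]]]' >/dev/null; python3 chk.py 6 &&
python3 -m creep '[[[0,1.5,0,0,0,0,0],[0,0,0,0,0,0,0]]]' >/dev/null; python3 chk.py 6 &&
python3 -m creep '[[[0,1.5,0,0,0,0,0],[0,0,0,0,0,0,0]]]' >/dev/null; python3 chk.py 6 &&
python3 -m creep '[[[0,2,0,0,0,0,0],[0,0,0,0,0,0,0]]]' >/dev/null; python3 chk.py 6 &&
python3 -m creep '[[[0,2,0,0,0,0,0],[0,0,0,0,0,0,0]]]' >/dev/null; python3 chk.py 6
```

```text
t12.5 nose_u x -89.3 y 3.0 z 8.2 | F_u x -0.9 y 0.0 z 0.7 | Tz -0.03 | yaw 76.17 pitch 0.01
t12.7 nose_u x -87.2 y 2.7 z 8.1 | F_u x -0.3 y 0.3 z 0.3 | Tz 0.07 | yaw 76.18 pitch 0.00
t12.9 nose_u x -86.2 y 2.9 z 8.1 | F_u x -2.6 y 1.8 z 2.5 | Tz 0.10 | yaw 76.15 pitch -0.03
t13.1 nose_u x -85.0 y 3.1 z 8.1 | F_u x -5.7 y 1.7 z 3.5 | Tz 0.22 | yaw 76.14 pitch -0.06
t13.1 nose_u x -85.0 y 3.1 z 8.1 | F_u x -5.7 y 1.7 z 3.5 | Tz 0.22 | yaw 76.14 pitch -0.06
t13.1 nose_u x -85.0 y 3.1 z 8.1 | F_u x -5.7 y 1.7 z 3.5 | Tz 0.22 | yaw 76.14 pitch -0.06
t13.1 nose_u x -85.0 y 3.1 z 8.1 | F_u x -5.7 y 1.7 z 3.5 | Tz 0.22 | yaw 76.14 pitch -0.06
```

```bash
python3 -m creep '[[[0,-2,0,0,0,0,0],[0,0,-3,-0.1,0,0,0],[0,0,0,0,0,0,0]]]' >/dev/null; python3 chk.py 6 &&
python3 -m creep '[[[0,2,0,0,0,0,0],[0,0,0,0,0,0,0]]]' >/dev/null; python3 chk.py 6 &&
python3 -m creep '[[[0,1.5,0,0,0,0,0],[0,0,0,0,0,0,0]]]' >/dev/null; python3 chk.py 6 &&
python3 -m creep '[[[0,1.5,0,0,0,0,0],[0,0,0,0,0,0,0]]]' >/dev/null; python3 chk.py 6 &&
python3 -m creep '[[[0,1.5,0,0,0,0,0],[0,0,0,0,0,0,0]]]' >/dev/null; python3 chk.py 6 &&
python3 -m creep '[[[0,2,0,0,0,0,0],[0,0,0,0,0,0,0]]]' >/dev/null; python3 chk.py 6 &&
python3 -m creep '[[[0,2,0,0,0,0,0],[0,0,0,0,0,0,0]]]' >/dev/null; python3 chk.py 6 &&
python3 -m creep '[[[0,2,0,0,0,0,0],[0,0,0,0,0,0,0]]]' >/dev/null; python3 chk.py 6
```

```text
t13.4 nose_u x -86.2 y 5.7 z 8.3 | F_u x 0.5 y 0.2 z -0.6 | Tz 0.06 | yaw 76.15 pitch 0.03
t13.6 nose_u x -83.9 y 5.3 z 8.4 | F_u x -0.6 y -0.5 z -0.6 | Tz 0.01 | yaw 76.16 pitch 0.03
t13.8 nose_u x -82.7 y 5.4 z 8.3 | F_u x 1.4 y 0.3 z 0.3 | Tz -0.02 | yaw 76.16 pitch 0.02
t14.0 nose_u x -81.3 y 5.5 z 8.3 | F_u x 0.3 y 0.1 z 0.7 | Tz -0.02 | yaw 76.15 pitch 0.01
t14.2 nose_u x -79.8 y 5.5 z 8.3 | F_u x -0.4 y -0.6 z 0.8 | Tz -0.01 | yaw 76.16 pitch 0.01
t14.4 nose_u x -77.8 y 5.6 z 8.3 | F_u x -0.3 y 0.6 z 1.3 | Tz 0.05 | yaw 76.16 pitch 0.00
t14.6 nose_u x -76.1 y 5.9 z 8.3 | F_u x -1.8 y 1.1 z 0.7 | Tz 0.12 | yaw 76.15 pitch -0.03
t14.8 nose_u x -73.9 y 5.9 z 8.2 | F_u x -2.3 y 1.8 z 1.8 | Tz 0.22 | yaw 76.17 pitch -0.01
```

```bash
python3 -m creep '[[[0,0,-1,0,0,0,0],[0,0,0,0,0,0,0]]]' >/dev/null; python3 chk.py 6 &&
python3 -m creep '[[[0,3,0,0,0,0,0],[0,0,0,0,0,0,0]]]' >/dev/null; python3 chk.py 6 &&
python3 -m creep '[[[0,3,0,0,0,0,0],[0,0,0,0,0,0,0]]]' >/dev/null; python3 chk.py 6 &&
python3 -m creep '[[[0,3,0,0,0,0,0],[0,0,0,0,0,0,0]]]' >/dev/null; python3 chk.py 6 &&
python3 -m creep '[[[0,3,0,0,0,0,0],[0,0,0,0,0,0,0]]]' >/dev/null; python3 chk.py 6 &&
python3 -m creep '[[[0,3,0,0,0,0,0],[0,0,0,0,0,0,0]]]' >/dev/null; python3 chk.py 6 &&
python3 -m creep '[[[0,3,0,0,0,0,0],[0,0,0,0,0,0,0]]]' >/dev/null; python3 chk.py 6
```

```text
t15.0 nose_u x -73.5 y 6.3 z 8.3 | F_u x 0.5 y -0.0 z -0.3 | Tz 0.07 | yaw 76.16 pitch 0.04
t15.2 nose_u x -70.2 y 6.3 z 8.4 | F_u x 0.6 y 0.4 z 0.7 | Tz 0.03 | yaw 76.17 pitch 0.05
t15.4 nose_u x -67.3 y 6.3 z 8.3 | F_u x -0.8 y -0.3 z -0.2 | Tz 0.04 | yaw 76.17 pitch 0.04
t15.6 nose_u x -64.4 y 6.4 z 8.3 | F_u x -0.4 y 0.1 z -0.4 | Tz 0.03 | yaw 76.17 pitch 0.03
t15.8 nose_u x -61.5 y 6.5 z 8.3 | F_u x 0.0 y -0.4 z 0.6 | Tz -0.05 | yaw 76.17 pitch 0.02
t16.0 nose_u x -58.5 y 6.4 z 8.3 | F_u x -0.4 y 0.3 z 0.5 | Tz 0.00 | yaw 76.17 pitch 0.02
t16.2 nose_u x -55.5 y 6.5 z 8.3 | F_u x 0.2 y -0.0 z -0.7 | Tz 0.01 | yaw 76.17 pitch 0.02
```

```bash
python3 -m creep '[[[0,3,0,0,0,0,0],[0,3,0,0,0,0,0],[0,0,0,0,0,0,0]]]' >/dev/null; python3 chk.py 6 &&
python3 -m creep '[[[0,3,0,0,0,0,0],[0,3,0,0,0,0,0],[0,0,0,0,0,0,0]]]' >/dev/null; python3 chk.py 6 &&
python3 -m creep '[[[0,3,0,0,0,0,0],[0,3,0,0,0,0,0],[0,0,0,0,0,0,0]]]' >/dev/null; python3 chk.py 6 &&
python3 -m creep '[[[0,3,0,0,0,0,0],[0,3,0,0,0,0,0],[0,0,0,0,0,0,0]]]' >/dev/null; python3 chk.py 6 &&
python3 -m creep '[[[0,3,0,0,0,0,0],[0,3,0,0,0,0,0],[0,0,0,0,0,0,0]]]' >/dev/null; python3 chk.py 6 &&
python3 -m creep '[[[0,3,0,0,0,0,0],[0,3,0,0,0,0,0],[0,0,0,0,0,0,0]]]' >/dev/null; python3 chk.py 6
```

```text
t16.5 nose_u x -49.3 y 6.5 z 8.3 | F_u x -0.2 y -0.3 z 0.5 | Tz 0.01 | yaw 76.18 pitch 0.03
t16.8 nose_u x -43.3 y 6.5 z 8.3 | F_u x 0.6 y 0.2 z 0.4 | Tz -0.03 | yaw 76.18 pitch 0.03
t17.1 nose_u x -37.3 y 6.5 z 8.3 | F_u x -0.7 y -0.5 z -0.6 | Tz -0.03 | yaw 76.18 pitch 0.03
t17.4 nose_u x -31.3 y 6.5 z 8.3 | F_u x -0.2 y 0.6 z 0.6 | Tz -0.01 | yaw 76.18 pitch 0.03
t17.7 nose_u x -25.3 y 6.5 z 8.3 | F_u x -0.1 y 0.7 z -0.3 | Tz 0.02 | yaw 76.18 pitch 0.03
t18.0 nose_u x -19.3 y 6.5 z 8.3 | F_u x 0.0 y -0.3 z -0.3 | Tz 0.00 | yaw 76.18 pitch 0.03
```

```bash
python3 -m creep '[[[0,3,0,0,0,0,0],[0,3,0,0,0,0,0],[0,0,0,0,0,0,0]]]' >/dev/null; python3 chk.py 7 &&
python3 -m creep '[[[0,2,0,0,0,0,0],[0,2,0,0,0,0,0],[0,0,0,0,0,0,0]]]' >/dev/null; python3 chk.py 7 &&
python3 -m creep '[[[0,2,0,0,0,0,0],[0,0,0,0,0,0,0]]]' >/dev/null; python3 chk.py 7 &&
python3 -m creep '[[[0,2,0,0,0,0,0],[0,0,0,0,0,0,0]]]' >/dev/null; python3 chk.py 7 &&
python3 -m creep '[[[0,2,0,0,0,0,0],[0,0,0,0,0,0,0]]]' >/dev/null; python3 chk.py 7 &&
python3 -m creep '[[[0,2,0,0,0,0,0],[0,0,0,0,0,0,0]]]' >/dev/null; python3 chk.py 7 &&
python3 -m creep '[[[0,2,0,0,0,0,0],[0,0,0,0,0,0,0]]]' >/dev/null; python3 chk.py 7 &&
python3 -m creep '[[[0,2,0,0,0,0,0],[0,0,0,0,0,0,0]]]' >/dev/null; python3 chk.py 7 &&
python3 -m creep '[[[0,2,0,0,0,0,0],[0,0,0,0,0,0,0]]]' >/dev/null; python3 chk.py 7 &&
python3 -m creep '[[[0,2,0,0,0,0,0],[0,0,0,0,0,0,0]]]' >/dev/null; python3 chk.py 7 &&
python3 -m creep '[[[0,2,0,0,0,0,0],[0,0,0,0,0,0,0]]]' >/dev/null; python3 chk.py 7 &&
python3 -m creep '[[[0,2,0,0,0,0,0],[0,0,0,0,0,0,0]]]' >/dev/null; python3 chk.py 7
```

```text
t18.3 nose_u x -13.3 y 6.5 z 8.3 | F_u x 0.1 y -0.2 z -0.1 | Tz -0.01 | yaw 76.18 pitch 0.03
t18.6 nose_u x -9.6 y 6.4 z 8.3 | F_u x -0.2 y -0.4 z 0.2 | Tz 0.06 | yaw 76.17 pitch 0.02
t18.8 nose_u x -7.7 y 6.4 z 8.3 | F_u x 0.7 y -0.1 z -0.4 | Tz -0.00 | yaw 76.16 pitch 0.02
t19.0 nose_u x -5.7 y 6.4 z 8.3 | F_u x 0.1 y -0.0 z 0.7 | Tz -0.00 | yaw 76.16 pitch 0.01
t19.2 nose_u x -3.6 y 6.4 z 8.3 | F_u x 0.8 y 0.3 z 0.3 | Tz 0.01 | yaw 76.16 pitch 0.02
t19.4 nose_u x -1.6 y 6.4 z 8.3 | F_u x 0.9 y -0.2 z 0.9 | Tz 0.02 | yaw 76.16 pitch 0.02
t19.6 nose_u x -0.0 y 6.4 z 8.3 | F_u x -0.4 y 0.0 z 0.3 | Tz -0.01 | yaw 76.15 pitch -0.01
t19.8 nose_u x 1.4 y 6.5 z 8.3 | F_u x -3.7 y 0.1 z 2.3 | Tz -0.04 | yaw 76.12 pitch -0.05
t20.0 nose_u x 3.7 y 6.4 z 8.3 | F_u x -3.9 y 0.5 z 2.1 | Tz -0.05 | yaw 76.13 pitch -0.02
t20.2 nose_u x 6.2 y 6.4 z 8.3 | F_u x -2.8 y -1.0 z 1.8 | Tz -0.00 | yaw 76.15 pitch 0.01
t20.4 nose_u x 7.8 y 6.4 z 8.3 | F_u x -4.8 y -0.3 z 1.5 | Tz 0.00 | yaw 76.14 pitch -0.03
t20.6 nose_u x 7.9 y 6.5 z 8.2 | F_u x -12.2 y -0.7 z 5.8 | Tz 0.07 | yaw 76.06 pitch -0.17
```

```bash
python3 -m creep '[[[0,0,0,0,0,0,0],[0,0,0,0,0,0,0]]]' >/dev/null; python3 chk.py 20; python3 -m creep '[[[0,-1.2,0,0,0,0,0],[0,0,0,0,0,0,0]]]' >/dev/null; python3 chk.py 20
python3 -m creep '[[[25,0,0,0,0,0,0],[50,0,0,0,0,0,0],[80,0,0,0,0,0,0],[100,0,0,0,0,0,0],[100,0,0,0,0,0,0],[100,0,0,0,0,0,0],[100,0,0,0,0,0,0],[100,0,0,0,0,0,0]]]'
python3 chk.py 20
```

```text
t20.8 nose_u x 7.9 y 6.5 z 8.2 | F_u x -9.9 y -1.1 z 4.7 | Tz 0.13 | yaw 76.06 pitch -0.16
t21.0 nose_u x 7.8 y 6.4 z 8.3 | F_u x -7.2 y -1.4 z 3.3 | Tz -0.02 | yaw 76.10 pitch -0.07
time_s: 21.8
ee_pos: [508.8, 154.6, 52.0]
eef_rot: [-0.0, 0.787, 0.617, 0.0]
contact_force: [0.9, -0.2, -0.3]
width: 85.3
finger_force: 0.0
t21.8 nose_u x 8.8 y 6.5 z 8.3 | F_u x 0.0 y -1.0 z 2.8 | Tz 0.05 | yaw 76.14 pitch 0.00
```

Released. I'll retreat straight up and check with both cameras.

```bash
python3 -m creep '[[[100,0,0,-10,0,0,0],[100,0,0,-25,0,0,0],[100,0,0,-35,0,0,0],[100,0,0,-35,0,0,0],[100,0,0,-35,0,0,0],[100,0,0,-20,0,0,0],[100,0,0,0,0,0,0],[100,0,0,0,0,0,0]]]'
python3 - <<'E'
from h import *
a=snap('top','t2.png')[135:245,70:270,::-1];b=snap('side','s2.png')[150:300,120:320,::-1]
f=lambda i:cv2.resize(i,(400,int(i.shape[0]*2)),interpolation=cv2.INTER_CUBIC)
cv2.imwrite('pics/e.png',np.vstack([f(a),f(b)]))
E
```

```text
time_s: 22.6
ee_pos: [508.8, 154.5, 212.6]
eef_rot: [0.0, 0.787, 0.617, 0.0]
contact_force: [-0.5, -0.3, -0.3]
width: 85.2
finger_force: 0.0
```

View pics/e.png

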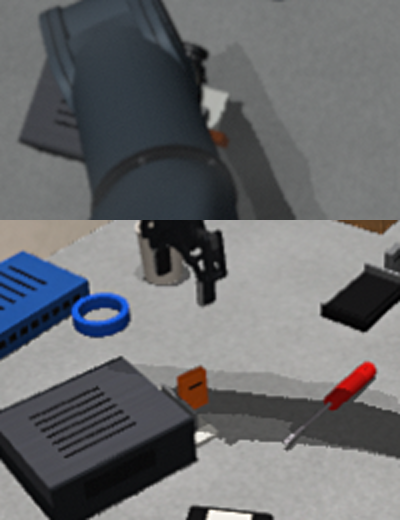

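The side view shows the carrier seated: its bezel is just outside the face and the orange handle is at crop (192,388). It stands upright, the gripper is clear of it, and the spare, cup, tape and screwdriver look undisturbed. Handing in.

```bash
python3 -c "
from cell import finish_job; print(finish_job())"
```

```text
the job is handed in; nothing more can be done
None
```

The orange-handled carrier is in the bay, pushed until the connector met its hard stop, then released, and the job is handed in; the highest force I read while sliding was about 14 N, and the run took about 23 s.

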